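Clear the electrical bench: breakers to their bins, tools to their foam inserts

ROBOT

A 6-joint arm with a two-finger parallel gripper is mounted at the origin on the work surface. World frame = base frame: x ahead of the robot, y to its left, z up, the work surface at z = 0. Lengths are in mm, angles in rad, forces in N, time in s.
With the tool pointing down it reaches from about 400 to 925 mm from the base axis. Payload 12.5 kg.
Tool frame: the origin (TCP) lies at the centre of the arm's flange, where the gripper is bolted on; the fingertips stand 190 mm ahead of it and the grasp point (between the pads) lies 171 mm ahead of it; z points along the fingers, y is the line along which they close (so a half turn about z gives the same grasp; the last joint's range is limited). The gripper opens to 95 mm and grips with 3 to 60 N. Pads are 20 mm wide; open, the fingers measure 119 mm over their backs; the gripper's body (75 mm by 180 mm) begins 59 mm behind the grasp point.
Start: joints at [-1.269, 0.491, 1.559, -0, 1.092, -0.106], TCP at [247.888, -573.739, 404.761] pointing down, gripper open.
Joint ranges: [-3.1, 3.1], [-0.84, 2.19], [0.05, 2.79], [-1.13, 4.28], [0.06, 2.93], [-2.69, 2.69]. Speed limits (rad/s): [2.22, 2.22, 2.79, 3.14, 3.14, 3.14].

INTERFACE

Orientations are given as [roll, pitch, yaw] about the fixed x, y, z axes, in that order (R = Rz(yaw) Ry(pitch) Rx(roll)).
In Python, from cell import env, read_camera, search_frame, cut_out gives the robot as it stands. The module is installed in compiled form; this text tells all that it offers.
- The arm moves only by the tool move_arm, never from a script. Its argument "commands" is a list of rows, each a list of 3 entries, a list of its own where there are three numbers: the shift along the world's x, y, z normalised to -1 to 1, where 1 is 0.03 m, then the turn about the world's z normalised to -1 to 1, where 1 is 0.08 rad, then the opening, from -1 (shut) to 1 (fully open), so that 0 is half open. A call has 1 to 20 rows; each row shifts and turns the commanded pose from where the row before left it; what a row does not reach is not made up. A row lasts 1/12 s, in which the tool goes at most 41.7 mm and 7.16 degrees, less where a joint would pass 70% of its speed; a pose out of reach is approached as far as the arm can. A call with a number of a shift or a turn outside -1 to 1 is refused whole. A call with a gripper value outside its range is refused whole. The fingers move at their own pace and stop on an object; the grip force is fixed at half the most. Time passes only in rows, so rows that do not move let the fingers close. It gives the time, the measured TCP pose, the force, the opening and the grip force at its end, in the units of the state.
- env.state(): the state, without advancing time (a new reading comes with each control period).
- read_camera(name): name is "side" or "top"; returns a dict with "image" (480x640x3 uint8, red, green, blue), "fx", "fy", "cx", "cy" (pixels), "rvec" (rotation vector, rad) and "tvec" (3), from world to camera coordinates, as OpenCV has them. Camera axes: x right, y down, z forward; pixel columns grow to the right and rows downward; lengths in mm; the calibration is good to about 2 mm. A picture is of the moment at which its call begins. There is no depth.
- env.job_done(): hands the job in; it is judged then, once.
Trained networks look in a picture, given as the dict that the camera call returned (one of the last four; its "shot" number tells which), for a name from the list of things; names that differ only in an ending like _2 or _b are one class to them, and where a whole thing is asked for, a point or a joint stands for the part that bears it (a point fixed in the world has none). Each returns a list of dicts, best first, with "confidence" (0 to 1); they miss things now and then, are a little off and sometimes report something else, mostly with a low value. They report only what shows in the picture. A call takes as long as a camera call.
- search_frame(thing, picture): "at" ([column, row] in pixels, amid what is visible of it).
- cut_out(thing, picture): "region" (480x640 bool, what is visible of it) and "at" ([column, row] in pixels, amid what is visible of it).
The state is a dict: "t": time; "joints": joint angles; "qvel": joint speeds; "tau": joint torques, N m; "eef_pos": TCP position; "tcp_rot": TCP orientation; "ft_force": force on the tool from outside, world axes, zero at the start; "moment": the same for the moment, N m; "opening": opening from 0.0 (shut) to 1.0 (fully open); "grip_force": force on a finger pad.
Only numpy, scipy, OpenCV 4.12 (cv2) and the standard library are available. Lean on these libraries where they do the work, as an engineer would, in place of code of your own. Each camera call takes 0.05 s, during which the arm holds its last target. There are 200 camera calls.

TASK

Clear up after the wiring lesson: stand each loose circuit breaker upright on the floor of the blue bin that already holds its kind (the two single-pole ones in one bin, the three-pole one in the other), and lay the pliers and the adjustable wrench fully down in the foam cut-out that has their outline. Set things down rather than dropping them, and leave the multimeter where it lies.

Things in the scene. Friction and masses are not known exactly. Their poses are not given: they have to be found in the camera images.
- breaker_a: single-pole circuit breaker, pale grey plastic, 85 x 18 x 75 mm, 0.12 kg, standing loose on the bench, rocker up. Origin: centre of underside; x along the 85, y across the width. Lower body 85 long, 45 high; mid nose 45 long, up to 68; black rocker to 75. Flat side faces: pinch across y at the nose. Identical to breaker_b.
- breaker_b: second single-pole circuit breaker, identical to breaker_a, 85 x 18 x 75 mm, 0.12 kg. Origin: centre of underside; x along the 85, y across the width. Lower body 85 long, 45 high; mid nose 45 long, up to 68; black rocker to 75. Flat side faces: pinch across y at the nose.
- breaker_triple: three-pole circuit breaker, pale grey plastic, same outline but three times as wide, 85 x 54 x 75 mm, 0.34 kg, standing loose, rockers up. Origin: centre of underside; x along the 85, y across the width. Lower body 85 long, 45 high; mid nose 45 long, up to 68; black rocker to 75. Flat side faces: pinch across y at the nose.
- pliers: small pliers, dark green grips, lying flat, 145 mm long, 0.13 kg. Origin: underside below the pivot. Jaws to +x (tip at 48; 22 wide to x 26, then 14), grips splay to -x (end at -97, 54 wide over all, 12 high), z up. Pivot block, x -12 to 12, is 24 wide across y, 10 high, flat-sided: pinch it there across y.
- wrench: small steel adjustable wrench lying flat, 140 mm long, 0.14 kg. Origin: underside of the handle, near the balance point. Jaw head to +x (x 20 to 62, 40 wide, 12 high); straight flat-sided handle x -78 to 20, 18 wide across y, 10 high; z up. Pinch it at the origin across y.
- bin_single: fixed blue bin, 176 (x) x 116 (y) mm, walls and floor 3. Back wall (+x) and back 130 of the sides 48 high; front wall and front 46 of the sides 22 high. Origin: centre of underside; inner floor at z 3, inner space x +-85, y +-55. Single-pole bin: a fixed single-pole breaker stands across it at the back wall, filling x 66 to 85, top at z 78.
- bin_triple: fixed blue bin, 176 (x) x 116 (y) mm, walls and floor 3. Back wall (+x) and back 130 of the sides 48 high; front wall and front 46 of the sides 22 high. Origin: centre of underside; inner floor at z 3, inner space x +-85, y +-55. Three-pole bin: a fixed three-pole breaker stands across it at the back wall, filling x 30 to 85, top at z 78.
- foam_pliers: fixed black foam insert, 172 (x) x 92 (y) x 28 mm; origin: centre of underside. Cut-out floor at z 16, 4 mm clear all round the tool. Pliers outline: jaw end to +x, wide grip end with a foam tongue to -x. Seated, the pliers' origin is at x 25, y 0, z 16, axes parallel. A finger channel across the insert along y, x 3 to 47, floor z 10, takes the fingers.
- foam_wrench: fixed black foam insert, 172 (x) x 92 (y) x 28 mm; origin: centre of underside. Cut-out floor at z 16, 4 mm clear all round the tool. Wrench outline: wide head end to +x, narrow handle slot to -x. Seated, the wrench's origin is at x 8, y 0, z 16, axes parallel. A finger channel across the insert along y, x -14 to 30, floor z 10, takes the fingers.
- multimeter: red and black hand-held multimeter, 185 x 88 x 50 mm, 0.38 kg, lying loose left (+y) of the work; to be left where it is. Origin: centre of underside, x along its length.

How it is judged:
By the outcome, as a careful person would: the job done as asked, in the order asked, and still so for the second after the job is handed in, with the robot touching nothing.
It also fails if it takes over 128 s, if anything falls off the work surface, if the arm or the gripper's body presses on something with over 40 N, if the wrist force passes 120 N, or if a joint passes its speed limit or range.

## Working session

There is one attempt and no reset: what is moved stays moved. The work goes in short steps, Python scripts to look and compute and a tool call to move; the robot and the scene stay as the last step left them, time stands still between calls to the robot, and variables do not carry over. Pictures are saved under pics/ and viewed, at most 14 in all, crops included, and the job is handed in when it is done.

Besides the shell and the picture viewer there is one more tool, called by a JSON object that holds its "name" and its "arguments". move_arm: Moves the arm, as the interface text tells. Its arguments: {"type":"object","properties":{"commands":{"type":"array","items":{"type":"array"}}},"required":["commands"]}

```bash
mkdir -p pics; ls; python3 - <<'E'
from cell import env, read_camera, search_frame, cut_out
import cv2, numpy as np
for n in ("top","side"):
    p=read_camera(n); cv2.imwrite(f"pics/{n}0.png",p["image"][:,:,::-1])
    R=cv2.Rodrigues(np.array(p["rvec"]))[0]; print(n,p["fx"],p["fy"],p["cx"],p["cy"],"cam pos",-R.T@np.array(p["tvec"]),R.round(2).tolist())
    for t in ["breaker_a","breaker_triple","pliers","wrench","bin_single","bin_triple","foam_pliers","foam_wrench","multimeter"]:
        print(t,[(np.round(d["at"]).tolist(),round(d["confidence"],2)) for d in search_frame(t,p)])
print(env.state())
E
```

```text
pics
top 586.9929372128705 586.9929372128705 322.32298982053953 240.48284217976018 cam pos [ 436.39528591  109.61725783 1245.77014549] [[-0.02, -1.0, -0.01], [-1.0, 0.02, -0.06], [0.06, 0.01, -1.0]]
breaker_a [([460.0, 276.0], 0.86), ([302.0, 284.0], 0.85)]
breaker_triple [([536.0, 277.0], 0.94)]
pliers [([386.0, 288.0], 0.9)]
wrench [([228.0, 274.0], 0.85)]
bin_single [([428.0, 188.0], 0.68)]
bin_triple [([323.0, 196.0], 0.6)]
foam_pliers [([231.0, 199.0], 0.6), ([536.0, 280.0], 0.52)]
foam_wrench [([518.0, 194.0], 0.9)]
multimeter [([117.0, 283.0], 0.77)]
side 480.10762773510817 480.10762773510817 322.7783085539461 234.10506913311917 cam pos [179.59904411 807.96091551 755.42217001] [[-0.91, -0.41, -0.02], [-0.26, 0.61, -0.75], [0.31, -0.68, -0.66]]
breaker_a [([344.0, 274.0], 0.96), ([388.0, 188.0], 0.61)]
breaker_triple [([409.0, 155.0], 0.7)]
pliers [([377.0, 239.0], 0.92)]
wrench [([304.0, 340.0], 0.64)]
bin_single []
bin_triple [([276.0, 237.0], 0.65)]
foam_pliers [([237.0, 304.0], 0.61)]
foam_wrench [([346.0, 150.0], 0.61)]
multimeter [([244.0, 444.0], 0.66), ([275.0, 237.0], 0.61)]
{'t': 1.0, 'joints': array([-1.26859039e+00,  4.90902643e-01,  1.55893322e+00, -1.07747895e-05,
        1.09170503e+00, -1.05614420e-01]), 'qvel': array([-7.74056953e-05, -4.11788147e-04, -1.16735416e-04, -2.58474720e-04,
       -8.05280308e-05,  5.79141837e-04]), 'tau': array([-1.43498521e-03, -6.12483430e+01, -2.58434755e+01,  6.93069608e-02,
        4.46826441e-02,  1.24098577e-05]), 'eef_pos': array([ 247.88966497, -573.7271988 ,  404.74784236]), 'tcp_rot': array([3.14154219e+00, 1.49654565e-05, 4.07825327e-01]), 'ft_force': array([ 0.75107564, -0.1192165 ,  0.18287837]), 'moment': array([-0.03262373,  0.02887393, -0.06732354]), 'grip_force': 0.0, 'opening': 0.9984427666903519}
```

View pics/top0.png

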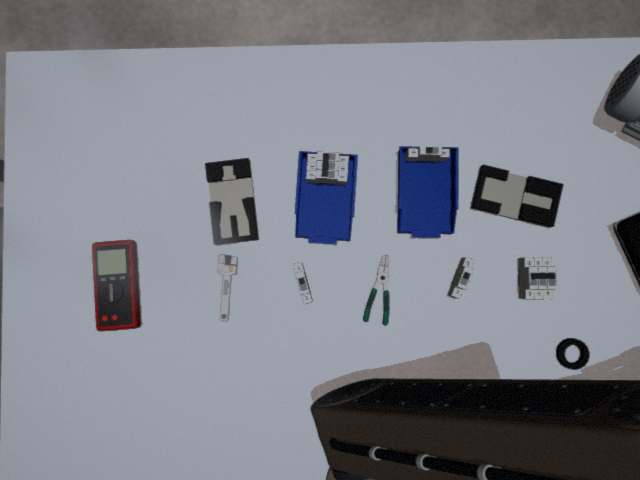

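View pics/side0.png

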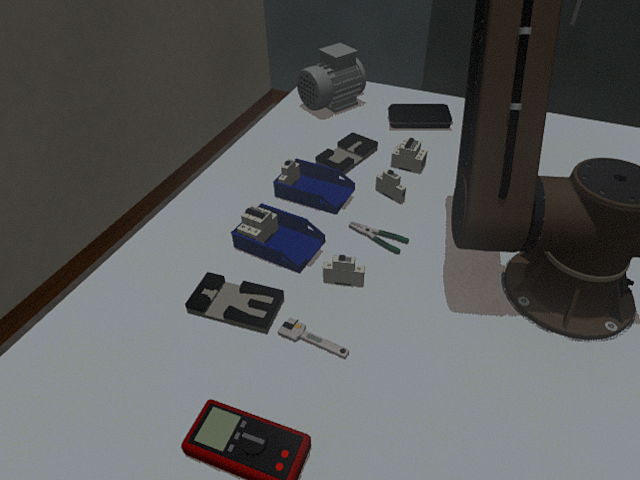

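The top view shows the pliers foam (231,200), three-pole bin (325,196), single bin (428,190) and wrench foam (517,195), whose head end is on the left. The loose things lie in the lower row. The networks' hits agree, apart from a second foam_pliers hit at (536,280), which is wrong. Next I fit the poses to masks from both views.

```bash
cat > h.py <<'E'
from cell import env, read_camera, search_frame, cut_out
import cv2, numpy as np
from scipy.optimize import minimize
def box(x0,x1,y0,y1,z0,z1): return np.array([[x,y,z] for x in(x0,x1) for y in(y0,y1) for z in(z0,z1)],float)
def brk(w): return [box(-42.5,42.5,-w/2,w/2,0,45),box(-22.5,22.5,-w/2,w/2,0,68),box(-8,8,-w/2*.8,w/2*.8,60,75)]
def prism(pts,h): return np.array([[x,y,z] for x,y in pts for z in(0,h)],float)
def bin_(fx0,brkr=True):
    b=[box(-88,88,-58,58,0,22),box(-42,88,-58,58,0,48)]
    return b
M=dict(breaker_a=brk(18),breaker_triple=brk(54),
 pliers=[box(-12,12,-12,12,0,10),box(0,26,-11,11,0,10),box(26,48,-7,7,0,10)]+[prism([(-12,s*1),(-12,s*12),(-97,s*27),(-97,s*15)],12) for s in(1,-1)],
 wrench=[box(-78,20,-9,9,0,10),box(20,62,-20,20,0,12)],
 foam=[box(-86,86,-46,46,0,28)],bin=bin_(0))
def proj(p,P): return cv2.projectPoints(np.asarray(P,float).reshape(-1,3),np.array(p["rvec"],float),np.array(p["tvec"],float),np.array([[p["fx"],0,p["cx"]],[0,p["fy"],p["cy"]],[0,0,1.]]),None)[0].reshape(-1,2)
def place(P,q):
    x,y,z,a=q; c,s=np.cos(a),np.sin(a); return P@np.array([[c,s,0],[-s,c,0],[0,0,1]])+[x,y,z]
def sil(p,m,q):
    im=np.zeros((480*4,640*4),np.uint8)
    for P in m:
        cv2.fillConvexPoly(im,cv2.convexHull(((proj(p,place(P,q))+.5)*4).round().astype(np.int32)),255)
    return cv2.resize(im,(640,480),interpolation=cv2.INTER_AREA)/255.
def ray(p,uv,z):
    R=cv2.Rodrigues(np.array(p["rvec"],float))[0]; C=-R.T@np.array(p["tvec"],float)
    d=R.T@np.array([(uv[0]-p["cx"])/p["fx"],(uv[1]-p["cy"])/p["fy"],1]); return C+d*(z-C[2])/d[2]
def soft(m): return cv2.GaussianBlur(m.astype(np.float32),(0,0),1.2)
def fit(m,views,q0,free=(1,1,1,1)):
    S=np.array([10,10,10,.1])*np.array(free); T=[(p,soft(r)) for p,r in views]
    def f(u):
        q=np.array(q0)+u*S; e=0
        for p,t in T: e+=((soft(sil(p,m,q))-t)**2).sum()/t.sum()
        return e
    b=None
    for s in(1,-.6):
        sim=np.vstack([np.zeros(4),np.eye(4)*s]); r=minimize(f,np.zeros(4) if b is None else b.x,method="Nelder-Mead",options=dict(initial_simplex=sim+(0 if b is None else b.x),xatol=.01,fatol=1e-4,maxiter=160))
        if b is None or r.fun<b.fun:b=r
    return np.array(q0)+b.x*S,b.fun
def show(q): return [round(v,1) for v in q[:3]]+[round(float(q[3]),3)]
E
cat > m1.py <<'E'
from h import *
T=read_camera("top");S=read_camera("side")
# name, model, class, top px, guess yaw
L=[("brk_right","breaker_a","breaker_a",(460,276)),("brk_left","breaker_a","breaker_a",(302,284)),("triple","breaker_triple","breaker_triple",(536,277)),
("pliers","pliers","pliers",(383,288)),("wrench","wrench","wrench",(228,285)),("foam_p","foam","foam_pliers",(231,200)),("foam_w","foam","foam_wrench",(517,195)),
("bin_s","bin","bin_single",(428,190)),("bin_t","bin","bin_triple",(326,196)),("multimeter",None,"multimeter",(117,283))]
for n,m,c,px in L:
    V=[];g=ray(T,px,20)
    for p,z in((T,None),(S,20)):
        ds=cut_out(c,p); w=proj(p,g[None])[0]
        ds=[d for d in ds if np.hypot(*(np.array(d["at"])-w))<30]
        if ds: V.append((p,ds[0]["region"]));print(n,"conf",round(ds[0]["confidence"],2),ds[0]["region"].sum(),end=" ")
    if m is None: print(n,g.round());continue
    best=None
    # initial yaw: principal axis of top mask
    if V and V[0][0] is T:
        ys,xs=np.nonzero(V[0][1]); P=np.array([ray(T,(a,b),5)[:2] for a,b in zip(xs[::3],ys[::3])]); g[:2]=P.mean(0)
        w,v=np.linalg.eigh(np.cov(P.T)); a0=np.arctan2(v[1,1],v[0,1])
    else: a0=0
    if n=="triple": a0=0.
    c=[a0,a0+np.pi] if n in("pliers","wrench","foam_w","foam_p") else [a0,a0+np.pi/2]
    if n=="triple": c=[0,np.pi/2]
    if m in("foam","breaker_a"): c=[a0]
    if m=="bin": c=[0.]
    for a in c:
        q,e=fit(M[m],V,[g[0],g[1],0,a])
        print(show(q),round(e,3),end=" | ")
    q,e=fit(M[m],V,[q[0],q[1],0,c[0] if len(c)==1 else q[3]],(1,1,0,1)); print("z0:",show(q),round(e,3))
E
python3 m1.py
```

```text
brk_right conf 0.57 609 brk_right conf 0.77 701 [np.float64(435.8), np.float64(-168.5), np.float64(-1.2), 2.732] 0.058 | z0: [np.float64(435.8), np.float64(-168.3), np.float64(0.0), 2.753] 0.06
brk_left conf 0.65 374 brk_left conf 0.96 1016 [np.float64(432.0), np.float64(159.4), np.float64(0.7), -2.898] 0.051 | z0: [np.float64(431.9), np.float64(159.8), np.float64(0.0), -2.905] 0.055
triple conf 0.75 1447 triple conf 0.77 915 [np.float64(432.2), np.float64(-320.9), np.float64(0.6), -0.002] 0.037 | [np.float64(432.3), np.float64(-321.1), np.float64(-0.1), -0.019] 0.037 | z0: [np.float64(432.6), np.float64(-321.2), np.float64(0.0), 0.009] 0.036
pliers conf 0.97 881 pliers conf 0.94 613 [np.float64(389.6), np.float64(-9.4), np.float64(0.6), 3.299] 0.895 | [np.float64(445.1), np.float64(-10.5), np.float64(-1.3), 6.085] 0.141 | z0: [np.float64(444.0), np.float64(-9.6), np.float64(0.0), 6.095] 0.145
wrench conf 0.96 753 wrench conf 0.66 888 [np.float64(418.7), np.float64(321.8), np.float64(-0.5), 3.125] 0.742 | [np.float64(431.4), np.float64(321.3), np.float64(-1.1), 6.197] 0.119 | z0: [np
[... 199 characters left out ...]
3), np.float64(305.9), np.float64(0.0), -3.036] 0.039
foam_w conf 0.92 3945 foam_w conf 0.94 1431 [np.float64(601.7), np.float64(-290.9), np.float64(7.7), 1.319] 0.06 | z0: [np.float64(604.3), np.float64(-295.1), np.float64(0.0), 1.305] 0.087
bin_s conf 0.84 5333 bin_s conf 0.77 3025 [np.float64(618.2), np.float64(-104.3), np.float64(3.1), -0.031] 0.059 | z0: [np.float64(619.4), np.float64(-105.8), np.float64(0.0), -0.034] 0.064
bin_t conf 0.72 5274 bin_t conf 0.65 4053 [np.float64(610.0), np.float64(109.3), np.float64(3.5), -0.071] 0.072 | z0: [np.float64(610.3), np.float64(108.4), np.float64(0.0), -0.081] 0.077
multimeter conf 0.66 3998 multimeter conf 0.74 7041 multimeter [436. 546.  20.]
```

```bash
cat > ov.py <<'E'
from h import *
def draw(p,Q,crop,k,fn):
    x0,y0,x1,y1=crop; im=cv2.resize(p["image"][y0:y1,x0:x1,::-1],None,fx=k,fy=k,interpolation=cv2.INTER_CUBIC)
    for m,q in Q:
        for P in M[m]:
            n=len(P); E=[(i,j) for i in range(8) for j in range(i) if bin(i^j).count("1")==1]
            uv=((proj(p,place(P,q))+.5-[x0,y0])*k).astype(int)
            for i,j in E: cv2.line(im,tuple(map(int,uv[i])),tuple(map(int,uv[j])),(0,255,255),1)
    cv2.imwrite(fn,im)
E
python3 - <<'E'
from ov import *
M["bin"]=[box(-88,88,-58,58,0,22),box(-42,88,-58,58,22,48)]
M["fw"]=[box(-86,86,-46,46,0,28),box(-14,30,-46,46,10,28),box(-74,28,-13,13,16,28),box(24,74,-24,24,16,28)]
M["fp"]=[box(-86,86,-46,46,0,28),box(3,47,-46,46,10,28)]
Q=[("breaker_a",(435.8,-168.4,0,2.745)),("breaker_a",(432,159.5,0,-2.9)),("breaker_triple",(432.5,-321,0,0)),("pliers",(444.5,-10,0,6.09)),("wrench",(431.3,321.5,0,6.196)),("fp",(606.3,306,0,.1)),("fw",(603,-293,0,1.31)),("bin",(619,-105,0,-.033)),("bin",(610.2,109,0,-.077))]
draw(read_camera("top"),Q,(190,135,580,335),2,"pics/o1.png")
draw(read_camera("side"),Q,(175,125,435,365),3,"pics/o2.png")
E
```

```text
(no output)
```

View pics/o1.png

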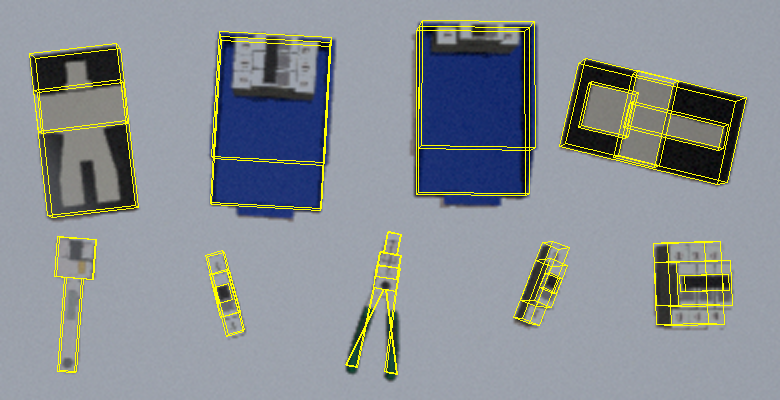

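View pics/o2.png

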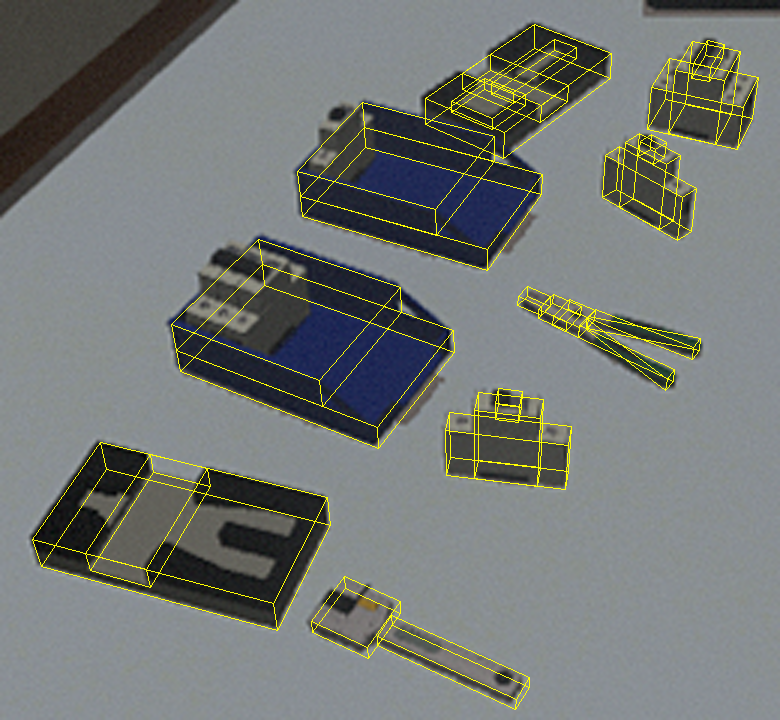

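The overlays match both pictures to within a few mm: loose things at z≈0, pliers foam yaw 0.1, wrench foam yaw 1.31 with its head towards +y. I start with the right single breaker.

{"name": "move_arm", "arguments": {"commands": [[[0.42,0.9,-0.17],-0.67,1],[[0.42,0.9,-0.17],-0.67,1],[[0.42,0.9,-0.17],-0.67,1],[[0.42,0.9,-0.17],-0.67,1],[[0.42,0.9,-0.17],-0.67,1],[[0.42,0.9,-0.17],-0.67,1],[[0.42,0.9,-0.17],-0.67,1],[[0.42,0.9,-0.17],-0.67,1],[[0.42,0.9,-0.17],-0.67,1],[[0.42,0.9,-0.17],-0.67,1],[[0.42,0.9,-0.17],-0.67,1],[[0.42,0.9,-0.17],-0.67,1],[[0.42,0.9,-0.17],-0.67,1],[[0.42,0.9,-0.17],-0.67,1],[[0.42,0.9,-0.17],-0.67,1],[[0,0,0],0,1],[[0,0,0],0,1]]}}

```text
t: 3.62
eef_pos: [437.3, -167.7, 328.2]
tcp_rot: [3.141, 0.0, -0.393]
ft_force: [-0.0, -0.6, 0.2]
opening: 0.999
grip_force: 0.0
```

{"name": "move_arm", "arguments": {"commands": [[[-0.05,-0.02,-0.85],-0.1,1],[[0,0,-0.85],0,1],[[0,0,-0.85],0,1],[[0,0,-0.85],0,1],[[0,0,0],0,1],[[0,0,0],0,-1],[[0,0,0],0,-1],[[0,0,0],0,-1],[[0,0,0],0,-1],[[0,0,0],0,-1],[[0,0,0],0,-1],[[0,0,0],0,-1],[[0,0,0],0,-1]]}}

```text
t: 4.7
eef_pos: [435.4, -169.3, 226.5]
tcp_rot: [3.141, -0.0, -0.404]
ft_force: [0.2, -0.6, 0.5]
opening: 0.495
grip_force: 0.0
```

{"name": "move_arm", "arguments": {"commands": [[[0,0,0],0,-1],[[0,0,0],0,-1],[[0,0,0],0,-1],[[0,0,0],0,-1],[[0,0,0],0,-1],[[0,0,0],0,-1],[[0,0,0],0,-1],[[0,0,0],0,-1]]}}

```text
t: 5.37
eef_pos: [435.4, -169.3, 226.2]
tcp_rot: [3.142, 0.0, -0.404]
ft_force: [-0.2, -0.8, -0.8]
opening: 0.187
grip_force: 30.0
```

{"name": "move_arm", "arguments": {"commands": [[[0,0,0.87],0,-1],[[0,0,0.87],0,-1],[[0,0,0.87],0,-1],[[0,0,0.87],0.97,-1],[[0.27,0.085,0],0.97,-1],[[0.27,0.085,0],0.97,-1],[[0.27,0.085,0],0.97,-1],[[0.27,0.085,0],0.97,-1],[[0.27,0.085,0],0.97,-1],[[0.27,0.085,0],0.97,-1],[[0.27,0.085,0],0.97,-1],[[0.27,0.085,0],0.97,-1],[[0.27,0.085,0],0.97,-1],[[0.27,0.085,0],0.97,-1],[[0.27,0.085,0],0.97,-1],[[0.27,0.085,0],0.97,-1],[[0.27,0.085,0],0.97,-1],[[0.27,0.085,0],0.97,-1],[[0.27,0.085,0],0.97,-1],[[0.27,0.085,0],0.97,-1]]}}

```text
t: 7.03
eef_pos: [565.3, -128.3, 330.4]
tcp_rot: [-3.141, 0.0, 0.919]
ft_force: [-0.3, -0.1, -1.3]
opening: 0.187
grip_force: 30.0
```

{"name": "move_arm", "arguments": {"commands": [[[0.27,0.085,0],0.97,-1],[[0.27,0.085,0],0.97,-1],[[0.27,0.085,0],0.97,-1],[[0.27,0.085,0],0.97,-1],[[0.27,0.085,0],0.97,-1],[[0.27,0.085,0],0.97,-1],[[0.27,0.085,0],0.97,-1],[[0.27,0.085,0],0.97,-1],[[0.27,0.085,0],0.97,-1],[[0,0,0],0,-1],[[0,0,0],0,-1]]}}

```text
t: 7.95
eef_pos: [637.8, -105.5, 330.2]
tcp_rot: [-3.141, -0.0, 1.611]
ft_force: [0.8, 0.2, -0.6]
opening: 0.192
grip_force: 30.0
```

{"name": "move_arm", "arguments": {"commands": [[[0.04,0,-0.9],-0.9,-1],[[0,0,-0.9],0,-1],[[0,0,-0.9],0,-1],[[0,0,-0.3],0,-1],[[0,0,-0.2],0,-1],[[0,0,-0.1],0,-1],[[0,0,0],0,-1],[[0,0,0],0,-1]]}}

```text
t: 8.62
eef_pos: [639.3, -105.7, 232.9]
tcp_rot: [3.14, 0.0, 1.541]
ft_force: [-0.8, -0.7, -0.4]
opening: 0.189
grip_force: 30.0
```

{"name": "move_arm", "arguments": {"commands": [[[0,0,-0.05],0,-1],[[0,0,-0.05],0,-1],[[0,0,0],0,-1]]}}

```text
t: 8.87
eef_pos: [639.2, -105.6, 229.3]
tcp_rot: [3.14, 0.0, 1.541]
ft_force: [-0.0, 0.4, 2.2]
opening: 0.19
grip_force: 30.0
```

{"name": "move_arm", "arguments": {"commands": [[[0,0,0],0,-0.16],[[0,0,0],0,-0.16],[[0,0,0],0,-0.16],[[0,0,0],0,-0.16],[[0,0,0],0,-0.16],[[0,0,0.5],0,-0.16],[[0,0,0.95],0,-0.16],[[0,0,0.95],0,-0.16],[[0,0,0.95],0,-0.16],[[0,0,0],0,-0.16]]}}

```text
t: 9.7
eef_pos: [639.7, -105.7, 334.7]
tcp_rot: [3.134, 0.002, 1.541]
ft_force: [0.6, -0.7, 0.1]
opening: 0.421
grip_force: 0.0
```

{"name": "move_arm", "arguments": {"commands": [[[-0.405,0.52,0],-0.96,0.1],[[-0.405,0.52,0],-0.96,0.1],[[-0.405,0.52,0],-0.96,0.1],[[-0.405,0.52,0],-0.96,0.1],[[-0.405,0.52,0],-0.96,0.1],[[-0.405,0.52,0],-0.96,0.1],[[-0.405,0.52,0],-0.96,0.1],[[-0.405,0.52,0],-0.96,0.1],[[-0.405,0.52,0],-0.96,0.1],[[-0.405,0.52,0],-0.96,0.1],[[-0.405,0.52,0],-0.96,0.1],[[-0.405,0.52,0],-0.96,0.1],[[-0.405,0.52,0],-0.96,0.1],[[-0.405,0.52,0],-0.96,0.1],[[-0.405,0.52,0],-0.96,0.1],[[-0.405,0.52,0],-0.96,0.1],[[-0.405,0.52,0],-0.96,0.1],[[0,0,0],0,0.1],[[0,0,0],0,0.1]]}}

```text
t: 11.28
eef_pos: [432.3, 160.0, 329.2]
tcp_rot: [3.141, -0.0, 0.239]
ft_force: [0.9, -0.1, 0.2]
opening: 0.55
grip_force: 0.0
```

{"name": "move_arm", "arguments": {"commands": [[[0,0,-0.86],0,0.1],[[0,0,-0.86],0,0.1],[[0,0,-0.86],0,0.1],[[0,0,-0.86],0,0.1],[[0,0,0],0,0.1],[[0,0,0],0,-1],[[0,0,0],0,-1],[[0,0,0],0,-1],[[0,0,0],0,-1],[[0,0,0],0,-1],[[0,0,0],0,-1],[[0,0,0],0,-1],[[0,0,0],0,-1],[[0,0,0],0,-1],[[0,0,0],0,-1]]}}

```text
t: 12.53
eef_pos: [432.6, 159.6, 226.6]
tcp_rot: [3.141, -0.001, 0.236]
ft_force: [-1.0, 0.0, 8.2]
opening: 0.186
grip_force: 30.0
```

{"name": "move_arm", "arguments": {"commands": [[[0,0,0.5],0,-1],[[0,0,1],0,-1],[[0,0,1],0,-1],[[0,0,1],0,-1],[[0.287,-0.516,0],0.96,-1],[[0.287,-0.516,0],0.96,-1],[[0.287,-0.516,0],0.96,-1],[[0.287,-0.516,0],0.96,-1],[[0.287,-0.516,0],0.96,-1],[[0.287,-0.516,0],0.96,-1],[[0.287,-0.516,0],0.96,-1],[[0.287,-0.516,0],0.96,-1],[[0.287,-0.516,0],0.96,-1],[[0.287,-0.516,0],0.96,-1],[[0.287,-0.516,0],0.96,-1],[[0.287,-0.516,0],0.96,-1],[[0.287,-0.516,0],0.96,-1],[[0.287,-0.516,0],0.96,-1],[[0.287,-0.516,0],0.96,-1],[[0.287,-0.516,0],0.96,-1]]}}

```text
t: 14.2
eef_pos: [570.5, -88.8, 331.0]
tcp_rot: [-3.141, -0.0, 1.469]
ft_force: [0.2, 0.6, -1.2]
opening: 0.191
grip_force: 30.0
```

{"name": "move_arm", "arguments": {"commands": [[[0.287,-0.516,0],0.96,-1],[[0,0,0],0,-1],[[0,0,0],0,-1]]}}

```text
t: 14.45
eef_pos: [578.8, -104.0, 330.7]
tcp_rot: [-3.141, -0.0, 1.539]
ft_force: [0.4, 0.4, -1.1]
opening: 0.183
grip_force: 30.0
```

{"name": "move_arm", "arguments": {"commands": [[[0,0,-0.9],0,-1],[[0,0,-0.9],0,-1],[[0,0,-0.9],0,-1],[[0,0,-0.3],0,-1],[[0,0,-0.2],0,-1],[[0,0,-0.08],0,-1],[[0,0,-0.05],0,-1],[[0,0,0],0,-1],[[0,0,0],0,-1]]}}

```text
t: 15.2
eef_pos: [579.1, -103.5, 232.1]
tcp_rot: [3.14, 0.0, 1.541]
ft_force: [-0.3, 0.1, -1.8]
opening: 0.183
grip_force: 30.0
```

{"name": "move_arm", "arguments": {"commands": [[[0,0,-0.04],0,-1],[[0,0,-0.04],0,-1],[[0,0,0],0,-1]]}}

```text
t: 15.45
eef_pos: [579.0, -103.7, 229.7]
tcp_rot: [3.14, 0.0, 1.541]
ft_force: [-1.9, -1.5, 6.5]
opening: 0.187
grip_force: 30.0
```

{"name": "move_arm", "arguments": {"commands": [[[0,0,0],0,-0.16],[[0,0,0],0,-0.16],[[0,0,0],0,-0.16],[[0,0,0],0,-0.16],[[0,0,0],0,-0.16],[[0,0,0.5],0,-0.16],[[0,0,0.95],0,-0.16],[[0,0,0.95],0,-0.16],[[0,0,0.95],0,-0.16]]}}

```text
t: 16.2
eef_pos: [578.8, -103.5, 330.1]
tcp_rot: [-3.141, -0.0, 1.541]
ft_force: [0.3, 0.2, -0.3]
opening: 0.418
grip_force: 0.0
```

{"name": "move_arm", "arguments": {"commands": [[[-0.244,-0.362,0],-0.963,1],[[-0.244,-0.362,0],-0.963,1],[[-0.244,-0.362,0],-0.963,1],[[-0.244,-0.362,0],-0.963,1],[[-0.244,-0.362,0],-0.963,1],[[-0.244,-0.362,0],-0.963,1],[[-0.244,-0.362,0],-0.963,1],[[-0.244,-0.362,0],-0.963,1],[[-0.244,-0.362,0],-0.963,1],[[-0.244,-0.362,0],-0.963,1],[[-0.244,-0.362,0],-0.963,1],[[-0.244,-0.362,0],-0.963,1],[[-0.244,-0.362,0],-0.963,1],[[-0.244,-0.362,0],-0.963,1],[[-0.244,-0.362,0],-0.963,1],[[-0.244,-0.362,0],-0.963,1],[[-0.244,-0.362,0],-0.963,1],[[-0.244,-0.362,0],-0.963,1],[[-0.244,-0.362,0],-0.963,1],[[-0.244,-0.362,0],-0.963,1]]}}

```text
t: 17.87
eef_pos: [432.1, -321.3, 329.1]
tcp_rot: [-3.142, 0.0, -0.003]
ft_force: [-0.8, -1.0, -0.4]
opening: 1.001
grip_force: 0.0
```

```bash
cat > look.py <<'E'
import sys
from ov import *
T=read_camera("top");S=read_camera("side")
a=T["image"][135:335,190:590,::-1]; b=S["image"][125:365,175:435,::-1]
a=cv2.resize(a,None,fx=1.0,fy=1.0); 
A=cv2.resize(T["image"][145:255,270:570,::-1],None,fx=2.6,fy=2.6,interpolation=cv2.INTER_CUBIC)
B=cv2.resize(S["image"][125:345,175:435,::-1],None,fx=1.4,fy=1.4,interpolation=cv2.INTER_CUBIC)
im=np.zeros((600,800,3),np.uint8); im[:A.shape[0],:A.shape[1]]=A[:290]; h=min(B.shape[0],310); im[290:290+h,:B.shape[1]]=B[:h]
c=T["image"][245:345,200:420,::-1]; C=cv2.resize(c,None,fx=1.9,fy=1.9); im[290:290+C.shape[0],370:370+C.shape[1]]=C
cv2.imwrite(sys.argv[1],im)
print(env.state()["eef_pos"],env.state()["tcp_rot"],env.state()["opening"])
E
python3 look.py pics/l1.png
```

```text
[ 431.81213669 -321.81171602  329.12462315] [ 3.14139945e+00  5.53371588e-05 -2.77025914e-03] 1.001261516739503
```

View pics/l1.png

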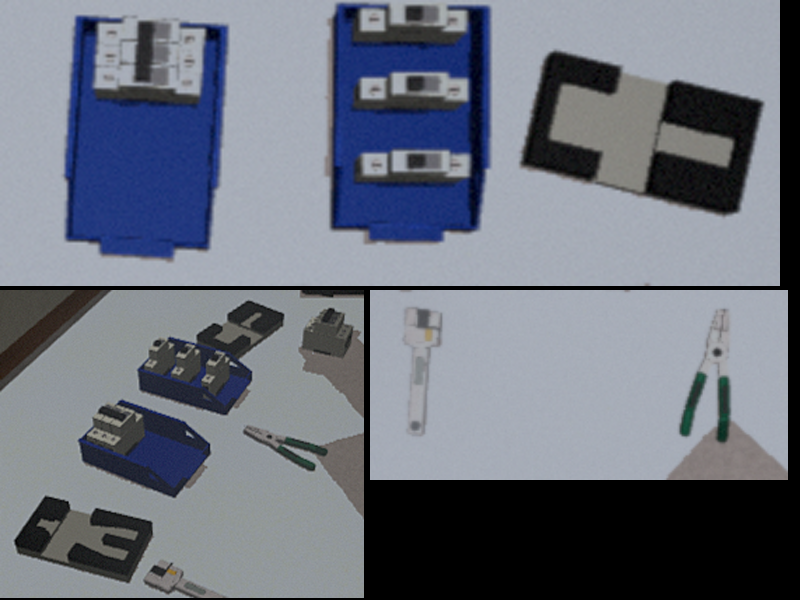

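The picture shows both singles standing upright across the single bin, at crop (412,90) and (412,165). Now the three-pole breaker.

{"name": "move_arm", "arguments": {"commands": [[[0.01,0.01,-0.86],0,1],[[0,0,-0.86],0,1],[[0,0,-0.86],0,1],[[0,0,-0.86],0,1],[[0,0,0],0,1],[[0,0,0],0,-1],[[0,0,0],0,-1],[[0,0,0],0,-1],[[0,0,0],0,-1],[[0,0,0],0,-1],[[0,0,0],0,-1],[[0,0,0],0,-1],[[0,0,0],0,-1],[[0,0,0],0,-1],[[0,0,0],0,-1],[[0,0,0],0,-1],[[0,0,0],0,-1]]}}

```text
t: 19.38
eef_pos: [432.9, -320.6, 226.4]
tcp_rot: [3.141, -0.001, 0.001]
ft_force: [-0.6, 0.2, 6.1]
opening: 0.57
grip_force: 29.8
```

{"name": "move_arm", "arguments": {"commands": [[[0,0,0.9],0,-1],[[0,0,1],0,-1],[[0,0,1],0,-1],[[0,0,0.9],0,-1],[[0.259,0.758,0],0.982,-1],[[0.259,0.758,0],0.982,-1],[[0.259,0.758,0],0.982,-1],[[0.259,0.758,0],0.982,-1],[[0.259,0.758,0],0.982,-1],[[0.259,0.758,0],0.982,-1],[[0.259,0.758,0],0.982,-1],[[0.259,0.758,0],0.982,-1],[[0.259,0.758,0],0.982,-1],[[0.259,0.758,0],0.982,-1],[[0.259,0.758,0],0.982,-1],[[0.259,0.758,0],0.982,-1],[[0.259,0.758,0],0.982,-1],[[0.259,0.758,0],0.982,-1],[[0.259,0.758,0],0.982,-1],[[0.259,0.758,0],0.982,-1]]}}

```text
t: 21.05
eef_pos: [557.2, 44.6, 339.5]
tcp_rot: [-3.14, 0.0, 1.261]
ft_force: [-0.1, -0.7, -4.2]
opening: 0.566
grip_force: 29.8
```

{"name": "move_arm", "arguments": {"commands": [[[0.259,0.758,0],0.982,-1],[[0.259,0.758,0],0.982,-1],[[0.259,0.758,0],0.982,-1],[[0,0,0],0,-1],[[0,0,0],0,-1]]}}

```text
t: 21.47
eef_pos: [580.3, 112.5, 339.2]
tcp_rot: [-3.14, 0.0, 1.495]
ft_force: [-0.4, -0.4, -3.9]
opening: 0.566
grip_force: 29.8
```

Down 107 to about 232 first.

{"name": "move_arm", "arguments": {"commands": [[[0,-0.03,-0.9],0,-1],[[0,0,-0.9],0,-1],[[0,0,-0.9],0,-1],[[0,0,-0.5],0,-1],[[0,0,-0.25],0,-1],[[0,0,-0.1],0,-1],[[0,0,-0.03],0,-1],[[0,0,0],0,-1],[[0,0,0],0,-1]]}}

```text
t: 22.22
eef_pos: [580.6, 110.6, 233.6]
tcp_rot: [3.14, -0.0, 1.493]
ft_force: [-0.2, -0.1, -3.3]
opening: 0.566
grip_force: 29.8
```

{"name": "move_arm", "arguments": {"commands": [[[0,0,-0.03],0,-1],[[0,0,-0.03],0,-1],[[0,0,0],0,-1]]}}

```text
t: 22.47
eef_pos: [580.4, 110.7, 231.0]
tcp_rot: [3.141, -0.0, 1.493]
ft_force: [0.1, -0.1, -4.6]
opening: 0.571
grip_force: 29.8
```

{"name": "move_arm", "arguments": {"commands": [[[0,0,-0.03],0,-1],[[0,0,-0.03],0,-1],[[0,0,0],0,-1]]}}

```text
t: 22.72
eef_pos: [580.4, 110.7, 229.5]
tcp_rot: [3.141, -0.0, 1.493]
ft_force: [-3.2, -0.6, 4.0]
opening: 0.569
grip_force: 29.8
```

{"name": "move_arm", "arguments": {"commands": [[[0,0,0],0,0.5],[[0,0,0],0,0.5],[[0,0,0],0,0.5],[[0,0,0],0,0.5],[[0,0,0.5],0,0.5],[[0,0,0.95],0,0.5],[[0,0,0.95],0,0.5],[[0,0,0.95],0,0.5]]}}

```text
t: 23.38
eef_pos: [580.4, 110.7, 330.4]
tcp_rot: [-3.141, 0.0, 1.493]
ft_force: [-0.4, -0.3, -0.2]
opening: 0.749
grip_force: 0.0
```

```bash
python3 - <<'E'
from h import *
P=read_camera("top"); S=read_camera("side")
im=cv2.imread("pics/top0.png"); im2=cv2.imread("pics/side0.png")
a=cv2.resize(im[250:330,355:405],None,fx=7,fy=7,interpolation=cv2.INTER_CUBIC)
b=cv2.resize(im2[215:260,340:415],None,fx=5.8,fy=5.8,interpolation=cv2.INTER_CUBIC)
o=np.zeros((560,800,3),np.uint8); o[:560,:350]=a; o[:b.shape[0],355:355+b.shape[1]]=b; cv2.imwrite("pics/pl.png",o)
for uv in [(382.5,277.5)]: print(ray(P,uv,10))
# marks of model origin
print(proj(P,[[444.5,-10,10]]),proj(S,[[444.5,-10,10]]))
E
```

```text
[436.19285467  -8.66186147  10.        ]
[[383.03077984 273.52542006]] [[365.88043922 229.04085577]]
```

View pics/pl.png

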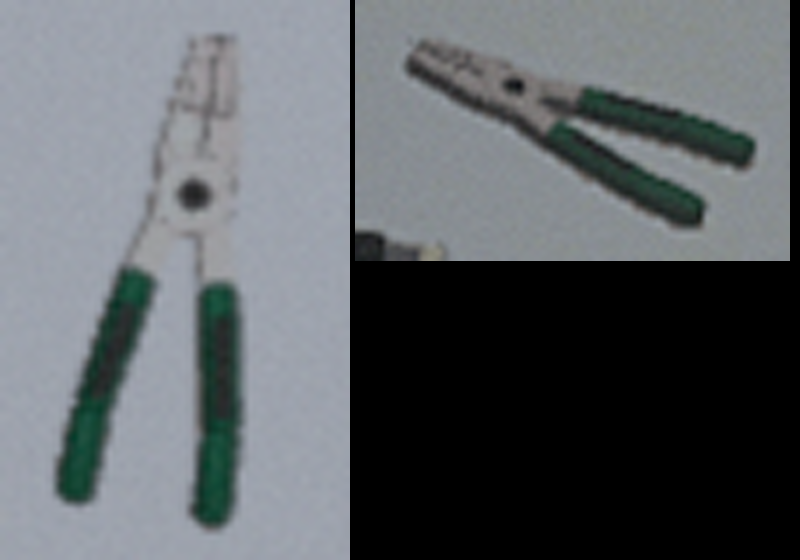

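The close-up puts the pliers' pivot pin at top (382.6,277.9) and side (367.6,229.7). The fit's origin was about 8 mm off along x, so I measure the tools and foams again.

```bash
python3 - <<'E'
from h import *
T=read_camera("top");S=read_camera("side")
def tri(a,b):
    from scipy.optimize import least_squares
    r=least_squares(lambda X:np.r_[proj(T,X)[0]-a,proj(S,X)[0]-b],[440,-10,10]); return r.x.round(1),np.abs(r.fun).max().round(2)
print("pivot",tri(np.array([382.1,277.4]),np.array([367.1,229.2])))
f=lambda x,y:(355+x/7-.5,250+y/7-.5)
tip=ray(T,f(213,37),10);g1=ray(T,f(76,495),12);g2=ray(T,f(212,520),12)
m=(g1+g2)/2; d=tip-m; print("yaw",np.arctan2(d[1],d[0]),"len",np.hypot(*d[:2]),"tip",tip,m)
for n,c,q0,k in [("wrench","wrench",[431.3,321.6,0,-.087],"wrench"),("fp","foam_pliers",[606.3,306,0,.1],"foam"),("fw","foam_wrench",[603,-293,0,1.31],"foam")]:
    V=[]
    for p in(T,S):
        w=proj(p,q0[:3])[0]; ds=[d for d in cut_out(c,p) if np.hypot(*(np.array(d["at"])-w))<35]
        if ds:
            V.append((p,ds[0]["region"])); q,e=fit(M[k],V[-1:],q0,(1,1,0,1)); print(n,"T" if p is T else "S",show(q),round(e,3),ds[0]["region"].sum(), sil(p,M[k],q0).sum().round())
    q,e=fit(M[k],V,q0,(1,1,0,1)); print(n,"both",show(q),round(e,3))
E
```

```text
pivot (array([438.1,  -6.9,  14.1]), np.float64(0.96))
yaw -0.17381472820132696 len 142.0463847074645 tip [483.79012728 -15.0528884   10.        ] [343.8840673    9.51273368  12.        ]
wrench T [np.float64(430.2), np.float64(321.4), np.float64(0.0), -0.079] 0.019 772 851.0
wrench S [np.float64(434.9), np.float64(321.5), np.float64(0.0), -0.075] 0.028 939 1075.0
wrench both [np.float64(432.7), np.float64(321.1), np.float64(0.0), -0.075] 0.064
fp both [np.float64(606.3), np.float64(306.0), np.float64(0.0), 0.1] 0.0
fw T [np.float64(602.2), np.float64(-293.3), np.float64(0.0), 1.309] 0.003 3991 3964.0
fw S [np.float64(600.2), np.float64(-307.8), np.float64(0.0), 1.485] 0.152 1215 1593.0
fw both [np.float64(602.8), np.float64(-296.2), np.float64(0.0), 1.34] 0.209
```

{"name": "move_arm", "arguments": {"commands": [[[-0.227,-0.187,0],-0.992,0.05],[[-0.227,-0.187,0],-0.992,0.05],[[-0.227,-0.187,0],-0.992,0.05],[[-0.227,-0.187,0],-0.992,0.05],[[-0.227,-0.187,0],-0.992,0.05],[[-0.227,-0.187,0],-0.992,0.05],[[-0.227,-0.187,0],-0.992,0.05],[[-0.227,-0.187,0],-0.992,0.05],[[-0.227,-0.187,0],-0.992,0.05],[[-0.227,-0.187,0],-0.992,0.05],[[-0.227,-0.187,0],-0.992,0.05],[[-0.227,-0.187,0],-0.992,0.05],[[-0.227,-0.187,0],-0.992,0.05],[[-0.227,-0.187,0],-0.992,0.05],[[-0.227,-0.187,0],-0.992,0.05],[[-0.227,-0.187,0],-0.992,0.05],[[-0.227,-0.187,0],-0.992,0.05],[[-0.227,-0.187,0],-0.992,0.05],[[-0.227,-0.187,0],-0.992,0.05],[[-0.227,-0.187,0],-0.992,0.05]]}}

```text
t: 25.55
eef_pos: [443.9, -1.7, 329.1]
tcp_rot: [3.142, 0.001, -0.098]
ft_force: [0.1, 0.4, -0.3]
opening: 0.524
grip_force: 0.0
```

{"name": "move_arm", "arguments": {"commands": [[[-0.227,-0.187,0],-0.992,0.05],[[0,0,-0.9],0,0.05],[[0,0,-0.9],0,0.05],[[0,0,-0.9],0,0.05],[[0,0,-0.7],0,0.05],[[0,0,-0.5],0,0.05],[[0,0,-0.3],0,0.05],[[0,0,-0.1],0,0.05],[[0,0,0],0,0.05],[[0,0,0],0,0.05]]}}

```text
t: 26.38
eef_pos: [437.6, -7.1, 200.9]
tcp_rot: [3.142, -0.0, -0.173]
ft_force: [-0.4, -0.1, 0.0]
opening: 0.523
grip_force: 0.0
```

Down 9 more to 192, then close.

{"name": "move_arm", "arguments": {"commands": [[[0,0,-0.2],0,0.05],[[0,0,-0.1],0,0.05],[[0,0,0],0,0.05],[[0,0,0],0,-1],[[0,0,0],0,-1],[[0,0,0],0,-1],[[0,0,0],0,-1],[[0,0,0],0,-1],[[0,0,0],0,-1],[[0,0,0],0,-1],[[0,0,0],0,-1],[[0,0,0],0,-1]]}}

```text
t: 27.38
eef_pos: [437.4, -7.1, 191.6]
tcp_rot: [3.141, -0.0, -0.173]
ft_force: [-1.0, -0.3, 3.9]
opening: 0.254
grip_force: 28.1
```

{"name": "move_arm", "arguments": {"commands": [[[0,0,0.6],0,-1],[[0,0,1],0,-1],[[0,0,1],0,-1],[[0,0,1],0,-1],[[0,0,0.4],0,-1],[[0.461,0.751,0],0.244,-1],[[0.461,0.751,0],0.244,-1],[[0.461,0.751,0],0.244,-1],[[0.461,0.751,0],0.244,-1],[[0.461,0.751,0],0.244,-1],[[0.461,0.751,0],0.244,-1],[[0.461,0.751,0],0.244,-1],[[0.461,0.751,0],0.244,-1],[[0.461,0.751,0],0.244,-1],[[0.461,0.751,0],0.244,-1],[[0.461,0.751,0],0.244,-1],[[0.461,0.751,0],0.244,-1],[[0.461,0.751,0],0.244,-1],[[0.461,0.751,0],0.244,-1],[[0,0,0],0,-1]]}}

```text
t: 29.05
eef_pos: [632.2, 311.6, 310.6]
tcp_rot: [-3.141, -0.001, 0.103]
ft_force: [0.5, -0.1, -1.4]
opening: 0.25
grip_force: 28.3
```

{"name": "move_arm", "arguments": {"commands": [[[0,0,-0.9],0,-1],[[0,0,-0.9],0,-1],[[0,0,-0.4],0,-1],[[0,0,0],0,-1],[[0,0,0],0,-1]]}}

```text
t: 29.47
eef_pos: [631.1, 308.2, 245.3]
tcp_rot: [3.141, 0.001, 0.1]
ft_force: [0.8, 0.9, -0.5]
opening: 0.255
grip_force: 28.3
```

```bash
python3 - <<'E'
from h import *
T=read_camera("top");S=read_camera("side")
st=env.state(); print(st["eef_pos"],st["tcp_rot"],st["ft_force"])
A=cv2.resize(T["image"][150:255,190:270,::-1],None,fx=5,fy=5,interpolation=cv2.INTER_CUBIC)
B=cv2.resize(S["image"][225:345,170:300,::-1],None,fx=3,fy=3,interpolation=cv2.INTER_CUBIC)
o=np.zeros((530,800,3),np.uint8); o[:A.shape[0],:A.shape[1]]=A; o[:B.shape[0],405:405+B.shape[1]]=B; cv2.imwrite("pics/p2.png",o)
E
```

```text
[631.39504653 308.32442245 246.97565181] [-3.14118970e+00 -1.86437141e-03  9.98225019e-02] [ 0.05749068 -0.56742545 -1.05825425]
```

View pics/p2.png

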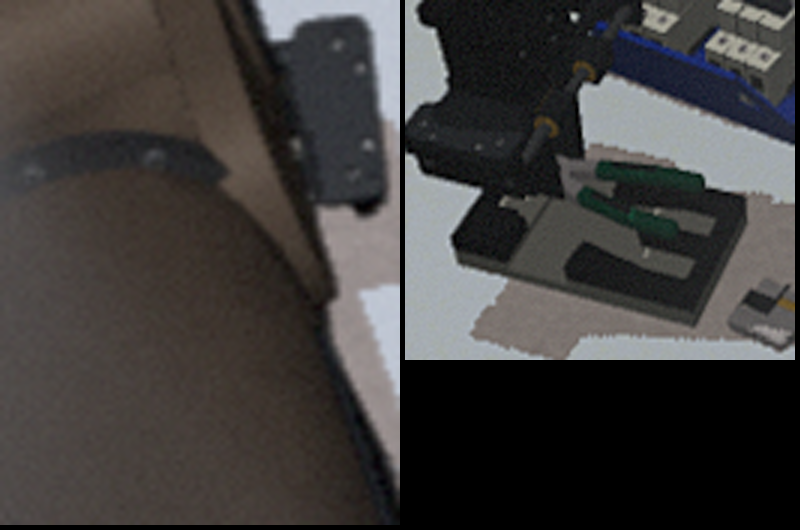

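The top view is blocked by the arm. The side view shows the pliers held level above the cut-out, with grips over the grip slots. Lowering slowly.

{"name": "move_arm", "arguments": {"commands": [[[0,0,-0.5],0,-1],[[0,0,-0.25],0,-1],[[0,0,0],0,-1],[[0,0,-0.1],0,-1],[[0,0,-0.1],0,-1],[[0,0,0],0,-1],[[0,0,0],0,-1]]}}

```text
t: 30.15
eef_pos: [631.1, 308.4, 217.2]
tcp_rot: [3.142, -0.0, 0.1]
ft_force: [-0.0, -0.2, -1.2]
opening: 0.257
grip_force: 28.3
```

{"name": "move_arm", "arguments": {"commands": [[[0,0,-0.06],0,-1],[[0,0,-0.06],0,-1],[[0,0,0],0,-1]]}}

```text
t: 30.4
eef_pos: [631.0, 308.3, 213.1]
tcp_rot: [3.141, 0.0, 0.1]
ft_force: [0.8, 0.2, -2.3]
opening: 0.255
grip_force: 28.3
```

{"name": "move_arm", "arguments": {"commands": [[[0,0,-0.06],0,-1],[[0,0,-0.06],0,-1],[[0,0,0],0,-1]]}}

```text
t: 30.65
eef_pos: [631.0, 308.3, 209.3]
tcp_rot: [3.141, 0.001, 0.1]
ft_force: [-0.3, -0.8, -1.4]
opening: 0.255
grip_force: 28.3
```

{"name": "move_arm", "arguments": {"commands": [[[0,0,-0.03],0,-1],[[0,0,-0.02],0,-1],[[0,0,0],0,-1]]}}

```text
t: 30.9
eef_pos: [631.0, 308.3, 208.1]
tcp_rot: [3.141, 0.0, 0.1]
ft_force: [0.5, 0.2, -1.9]
opening: 0.251
grip_force: 28.3
```

{"name": "move_arm", "arguments": {"commands": [[[0,0,-0.03],0,-1],[[0,0,0],0,-1]]}}

```text
t: 31.07
eef_pos: [631.1, 308.3, 207.7]
tcp_rot: [3.142, -0.0, 0.1]
ft_force: [-0.9, -0.1, 1.6]
opening: 0.253
grip_force: 28.3
```

{"name": "move_arm", "arguments": {"commands": [[[0,0,0],0,0.05],[[0,0,0],0,0.05],[[0,0,0],0,0.05],[[0,0,0],0,0.05],[[0,0,0],0,0.05],[[0,0,0.3],0,0.05],[[0,0,0.9],0,0.05],[[0,0,0.9],0,0.05],[[0,0,0.9],0,0.05],[[-0.6,0,0.5],0,0.05],[[-0.9,0,0],0,0.05],[[-0.9,0,0],0,0.05],[[-0.9,-0.6,0],0,0.05],[[-0.9,-0.9,0],0,0.05],[[0,-0.9,0],0,0.05],[[0,-0.9,0],0,0.05],[[0,-0.9,0],0,0.05],[[0,-0.9,0],0,0.05],[[0,-0.9,0],0,0.05],[[0,-0.9,0],0,0.05]]}}

```text
t: 32.73
eef_pos: [504.9, 100.1, 313.1]
tcp_rot: [3.141, -0.001, 0.1]
ft_force: [0.4, 0.2, 0.1]
opening: 0.529
grip_force: 0.0
```

```bash
python3 - <<'E'
from h import *
T=read_camera("top");S=read_camera("side")
im=cv2.imread("pics/top0.png"); im2=cv2.imread("pics/side0.png")
r=lambda a,k:cv2.resize(a,None,fx=k,fy=k,interpolation=cv2.INTER_CUBIC)
o=np.zeros((560,800,3),np.uint8)
for a,x,y in[(r(im[250:330,210:250],7),0,0),(r(S["image"][265:335,180:290,::-1],4),290,285),(r(T["image"][150:255,195:270,::-1],2.6),290,0),(r(im2[312:362,272:356],3.4),500,0)]:
    a=a[:560-y,:800-x]; o[y:y+a.shape[0],x:x+a.shape[1]]=a
cv2.imwrite("pics/w.png",o)
E
```

```text
(no output)
```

View pics/w.png

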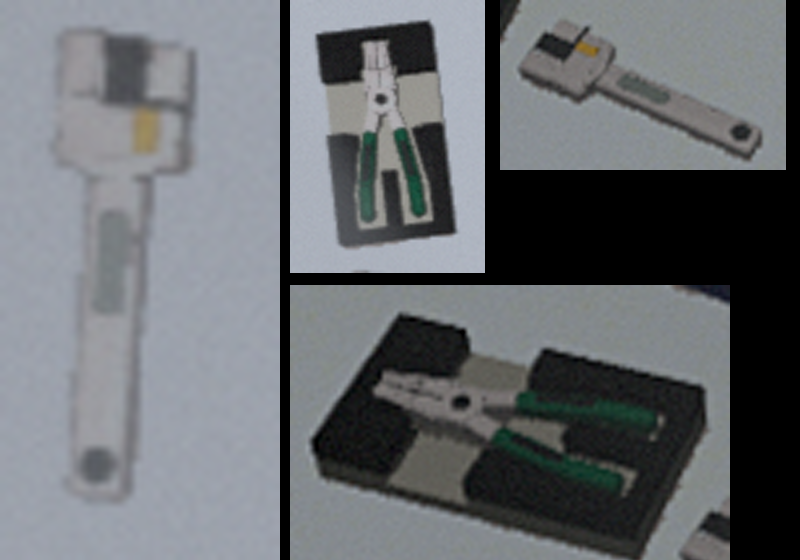

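The pliers lie seated in their cut-out, jaws and both grips in the slots. In the close-up the wrench's head end is at (125,32) and its tail end at (98,497).

```bash
python3 - <<'E'
from h import *
T=read_camera("top");S=read_camera("side")
f=lambda x,y:(210+x/7-.5,250+y/7-.5)
h=ray(T,f(125,33),12);t=ray(T,f(99,497),8);d=h-t;L=np.hypot(*d[:2]);u=d/L
print(h,t,L,np.arctan2(d[1],d[0]),t+u*78,h-u*62)
a=ray(T,f(122,175),10);print("shoulder",a,a-u*20)
g=lambda x,y:(272+(x-500)/3.4-.5,312+y/3.4-.5)
t=ray(S,g(757,143),5);h=ray(S,g(540,40),9);print("side",h,t,np.hypot(*(h-t)[:2]))
V=[]
for d in cut_out("foam_wrench",T)[:1]:
    q,e=fit(M["foam"],[(T,d["region"])],[602,-293,0,1.31],(1,1,0,1));print(show(q),e)
E
```

```text
[491.72386144 316.56481527  12.        ] [352.98547953 326.39268247   8.        ] 139.08603663901673 -0.07071927639089093 [430.79051338 320.88117563  10.24321584] [429.87883453 320.9457566   10.216931  ]
shoulder [449.12442364 318.22092584  10.        ] [429.17441496 319.63413272   9.42481645]
side [496.29137565 312.82842932   9.        ] [358.03250187 325.43675692   5.        ] 138.83258301169937
[np.float64(601.5), np.float64(-294.0), np.float64(0.0), 1.312] 0.011312486603856087
```

{"name": "move_arm", "arguments": {"commands": [[[-0.245,0.74,0],-0.219,0],[[-0.245,0.74,0],-0.219,0],[[-0.245,0.74,0],-0.219,0],[[-0.245,0.74,0],-0.219,0],[[-0.245,0.74,0],-0.219,0],[[-0.245,0.74,0],-0.219,0],[[-0.245,0.74,0],-0.219,0],[[-0.245,0.74,0],-0.219,0],[[-0.245,0.74,0],-0.219,0],[[-0.245,0.74,0],-0.219,0],[[0,0,-0.8],0,0],[[0,0,-0.9],0,0],[[0,0,0],0,0],[[0,0,0],0,0]]}}

```text
t: 34.15
eef_pos: [431.1, 324.1, 260.9]
tcp_rot: [3.14, 0.002, -0.074]
ft_force: [0.4, 0.8, 0.8]
opening: 0.502
grip_force: 0.0
```

{"name": "move_arm", "arguments": {"commands": [[[0.02,-0.08,-0.8],0,0],[[0,0,-0.8],0,0],[[0,0,-0.4],0,0],[[0,0,-0.2],0,0],[[0,0,0],0,0],[[0,0,0],0,0]]}}

```text
t: 34.65
eef_pos: [432.5, 321.2, 196.5]
tcp_rot: [-3.141, -0.001, -0.075]
ft_force: [-0.3, -0.1, -0.6]
opening: 0.497
grip_force: 0.0
```

{"name": "move_arm", "arguments": {"commands": [[[-0.01,0,-0.1],0,0],[[0,0,-0.04],0,0],[[0,0,0],0,0],[[0,0,0],0,-1],[[0,0,0],0,-1],[[0,0,0],0,-1],[[0,0,0],0,-1],[[0,0,0],0,-1],[[0,0,0],0,-1],[[0,0,0],0,-1],[[0,0,0],0,-1],[[0,0,0],0,-1]]}}

```text
t: 35.65
eef_pos: [431.8, 320.9, 191.2]
tcp_rot: [3.142, -0.0, -0.075]
ft_force: [0.3, 1.1, 1.5]
opening: 0.187
grip_force: 30.0
```

{"name": "move_arm", "arguments": {"commands": [[[0,0,0.6],0,-1],[[0,0,1],0,-1],[[0,0,1],0,-1],[[0,0,1],0,-1],[[0,0,0.7],0,-1],[[0.273,-0.963,0],0.825,-1],[[0.273,-0.963,0],0.825,-1],[[0.273,-0.963,0],0.825,-1],[[0.273,-0.963,0],0.825,-1],[[0.273,-0.963,0],0.825,-1],[[0.273,-0.963,0],0.825,-1],[[0.273,-0.963,0],0.825,-1],[[0.273,-0.963,0],0.825,-1],[[0.273,-0.963,0],0.825,-1],[[0.273,-0.963,0],0.825,-1],[[0.273,-0.963,0],0.825,-1],[[0.273,-0.963,0],0.825,-1],[[0.273,-0.963,0],0.825,-1],[[0.273,-0.963,0],0.825,-1],[[0.273,-0.963,0],0.825,-1]]}}

```text
t: 37.32
eef_pos: [554.8, -114.0, 320.0]
tcp_rot: [-3.141, 0.0, 0.918]
ft_force: [0.6, 0.4, -1.6]
opening: 0.186
grip_force: 30.0
```

{"name": "move_arm", "arguments": {"commands": [[[0.273,-0.963,0],0.825,-1],[[0.273,-0.963,0],0.825,-1],[[0.273,-0.963,0],0.825,-1],[[0.273,-0.963,0],0.825,-1],[[0.273,-0.963,0],0.825,-1],[[0.273,-0.963,0],0.825,-1],[[0,0,0],0,-1],[[0,0,0],0,-1]]}}

```text
t: 37.98
eef_pos: [603.6, -287.1, 319.3]
tcp_rot: [-3.141, -0.0, 1.309]
ft_force: [-0.1, 0.4, -1.5]
opening: 0.186
grip_force: 30.0
```

{"name": "move_arm", "arguments": {"commands": [[[0.02,0.04,-0.9],0.02,-1],[[0,0,-0.9],0,-1],[[0,0,-0.7],0,-1],[[0,0,-0.3],0,-1],[[0,0,0],0,-1],[[0,0,0],0,-1]]}}

```text
t: 38.48
eef_pos: [604.6, -284.1, 236.6]
tcp_rot: [-3.141, -0.0, 1.313]
ft_force: [-0.0, -0.3, -1.6]
opening: 0.18
grip_force: 30.0
```

```bash
python3 - <<'E'
from h import *
T=read_camera("top");S=read_camera("side")
st=env.state(); print(st["eef_pos"],st["tcp_rot"],st["ft_force"])
r=lambda a,k:cv2.resize(a,None,fx=k,fy=k,interpolation=cv2.INTER_CUBIC)
o=np.zeros((600,800,3),np.uint8)
for a,x,y in[(r(T["image"][155:235,465:570,::-1],4),0,0),(r(S["image"][110:185,300:395,::-1],3.9),425,0)]:
    a=a[:600-y,:800-x]; o[y:y+a.shape[0],x:x+a.shape[1]]=a
cv2.imwrite("pics/w2.png",o[:330])
E
```

```text
[ 604.77148499 -284.42420173  237.67786284] [3.13954225e+00 5.65153586e-04 1.31254348e+00] [ 0.85461644 -0.37213016 -1.01924692]
```

View pics/w2.png

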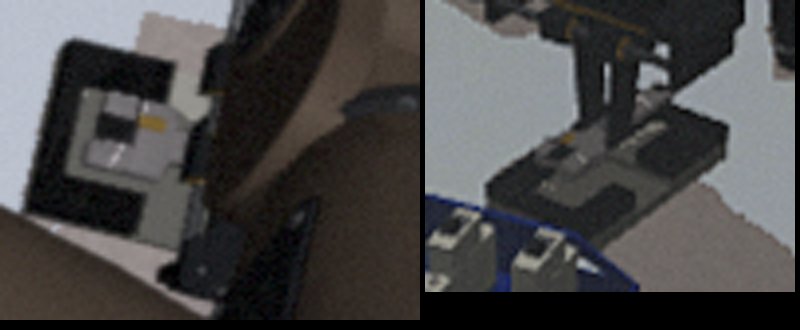

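The head sits over the head recess, at crop (130,130). Allowing for parallax it is about 2 mm too far towards the head end, so I shift back and lower slowly.

{"name": "move_arm", "arguments": {"commands": [[[-0.01,-0.06,-0.4],0,-1],[[0,0,-0.2],0,-1],[[0,0,-0.08],0,-1],[[0,0,0],0,-1],[[0,0,0],0,-1]]}}

```text
t: 39.0
eef_pos: [604.1, -286.4, 215.6]
tcp_rot: [-3.141, -0.0, 1.312]
ft_force: [0.7, 0.2, -2.4]
opening: 0.185
grip_force: 30.0
```

{"name": "move_arm", "arguments": {"commands": [[[0,0,-0.05],0,-1],[[0,0,-0.05],0,-1],[[0,0,0],0,-1]]}}

```text
t: 39.25
eef_pos: [604.1, -286.3, 212.6]
tcp_rot: [-3.142, -0.0, 1.312]
ft_force: [0.4, 0.1, -1.8]
opening: 0.189
grip_force: 30.0
```

Underside is now at about 21 with no contact. Seated TCP z should be about 207.2.

{"name": "move_arm", "arguments": {"commands": [[[0,0,-0.06],0,-1],[[0,0,-0.06],0,-1],[[0,0,0],0,-1]]}}

```text
t: 39.5
eef_pos: [604.1, -286.3, 208.8]
tcp_rot: [-3.141, -0.0, 1.312]
ft_force: [0.7, -0.8, -1.7]
opening: 0.185
grip_force: 30.0
```

{"name": "move_arm", "arguments": {"commands": [[[0,0,-0.03],0,-1],[[0,0,-0.02],0,-1],[[0,0,0],0,-1]]}}

```text
t: 39.75
eef_pos: [604.1, -286.4, 207.5]
tcp_rot: [-3.142, -0.0, 1.312]
ft_force: [0.4, -0.9, -0.8]
opening: 0.183
grip_force: 30.0
```

{"name": "move_arm", "arguments": {"commands": [[[0,0,-0.02],0,-1],[[0,0,0],0,-1]]}}

```text
t: 39.92
eef_pos: [604.1, -286.4, 207.2]
tcp_rot: [3.141, 0.0, 1.312]
ft_force: [0.6, 0.3, 0.5]
opening: 0.183
grip_force: 30.0
```

{"name": "move_arm", "arguments": {"commands": [[[0,0,0],0,0],[[0,0,0],0,0],[[0,0,0],0,0],[[0,0,0],0,0],[[0,0,0],0,0],[[0,0,0],0,0],[[0,0,0.3],0,0],[[0,0,0.9],0,0],[[0,0,0.9],0,0],[[0,0,0.9],0,0],[[0,0,0.9],0,0],[[-0.7,-0.3,0],0,0],[[-0.7,-0.7,0],0,0],[[-0.7,-0.7,0],0,0],[[-0.7,-0.7,0],0,0],[[-0.7,-0.7,0],0,0],[[-0.7,-0.7,0],0,0],[[-0.7,-0.7,0],0,0],[[-0.7,-0.7,0],0,0],[[0,0,0],0,0]]}}

```text
t: 41.58
eef_pos: [433.1, -445.3, 324.8]
tcp_rot: [3.141, 0.001, 1.309]
ft_force: [-0.5, 0.0, 0.1]
opening: 0.5
grip_force: 0.0
```

```bash
python3 - <<'E'
from h import *
T=read_camera("top");S=read_camera("side")
print(env.state()["eef_pos"],env.state()["ft_force"])
r=lambda a,k:cv2.resize(a,None,fx=k,fy=k,interpolation=cv2.INTER_CUBIC)
o=np.zeros((600,800,3),np.uint8)
for a,x,y in[(r(T["image"][145:330,195:575,::-1],2.1),0,0),(r(S["image"][110:185,300:395,::-1],2.1),0,392),(r(S["image"][140:340,170:370,::-1],1.04),210,392),(r(T["image"][155:235,465:570,::-1],3.5),425,392)]:
    a=a[:600-y,:800-x]; o[y:y+a.shape[0],x:x+a.shape[1]]=a
cv2.imwrite("pics/f.png",o)
E
```

```text
[ 435.47353182 -442.94280044  324.66753648] [0.09950163 0.35253497 0.23441689]
```

View pics/f.png

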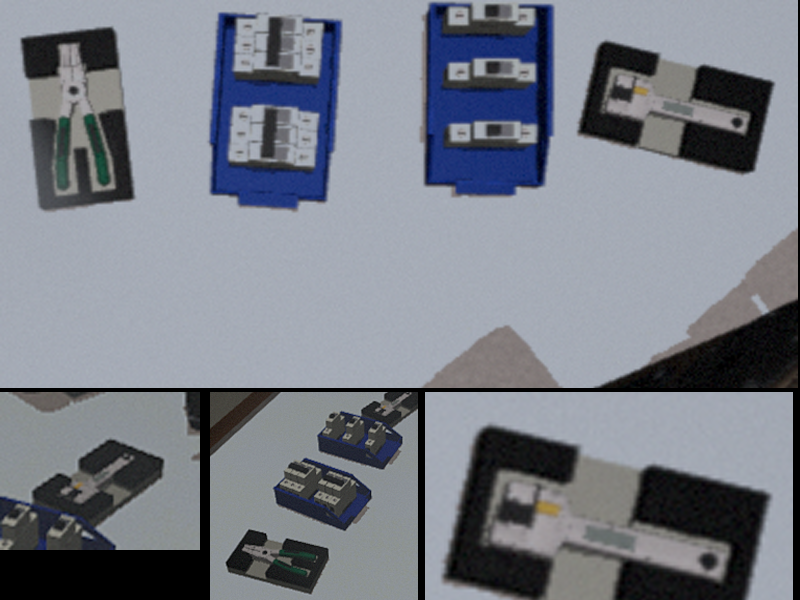

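The picture shows all three breakers upright in the right bins and both tools lying in their cut-outs. The arm is clear, so I hand in.

```bash
python3 -c "
from cell import env
print(env.job_done())"
```

```text
the job is handed in; nothing more can be done
None
```

I've handed the job in after about 42 s on the robot's clock: all three breakers stand upright in their bins, the pliers and wrench lie in their foam cut-outs, and I never moved the multimeter.

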